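Shut and bolt the workshop chest

TASK

Lower the chest's open lid gently, without letting it slam, until it is fully shut; then, with its handle still standing up, slide the barrel bolt all the way across into the keeper on the fixed part of the top, and lastly turn the handle fully down into the notch of its guide. Leave the jar on the chest and the things lying around it where they are.

Things in the scene. Friction and masses are not known exactly. Their poses are not given: they have to be found in the camera images.
- chest: Pale wooden chest fixed to the bench, 240 (x) x 400 (y) x 125 mm high. Origin: centre of its underside; x from its front to its hinged back, y along it to the fixed deck, z up. 'Chest' coordinates below are in this frame, in mm. Its top: fixed deck y 72 to 200, hinged lid y -199 to 69, upper faces at z = 125 (lid shut). Hinge line along y at x = 120, z = 110.
- lid (a joint): Lid angle in rad: 0 fully shut, growing as the front edge rises. The lid is 15 mm thick, 238 mm deep from hinge to front edge, about 0.45 kg; its hinge is stiff, so it stays where it is left and must be pushed down all the way (some 2 to 8 N near the front edge).
- lid_front (a point): Point on the lid's upper face, 18 mm in from its front edge, 220 mm from the hinge line, clear of the bolt: chest (-100, -150, 125) when shut. Its axes turn with the lid.
- bolt (a joint): Travel of the bolt in m along chest +y: 0 fully drawn back, 0.055 fully home at its stop; 2 to 4 N of friction, stays where left. Dark steel rod 14 mm thick, 160 mm long, lying on the lid along chest y, axis at chest x = -60, z = 145 (lid shut), in two straps (tops 11 mm above the axis) at y = -43 and 57. The handle stem leaves it at chest y = -18 + travel.
- handle (a joint): Handle angle in rad about the rod's axis: 0 standing square up from the lid, 1.57 fully down, pointing level to the chest's front (-x). It turns with about 0.07 N m of friction and stays where left. Short of the notch the guide rail stops it at about 0.5 rad; only with the bolt home (stem at chest y = 37) does it go down into the notch.
- knob (a point): Centre of the 24 mm ball at the end of the handle, 55 mm from the rod's axis along a round stem 10 mm thick. Its z axis points outwards along the stem. With the lid shut and the handle upright it is at chest x = -60, z = 200.
- notch (a point): Centre of the notch at the level of the rod's axis: chest (-76, 37, 145), lid shut; axes turn with the lid. It is the 18 mm gap in the steel guide rail that stands on the lid in front of the rod: 4 mm thick, chest x -74 to -78, top 16 mm above the rod's axis, rail from y = -47 to 28, then the notch, then a lug of the same height from y = 46 to 62.
- keeper (a point): Steel hoop fixed on the deck that takes the end of the bolt; this is the centre of its opening, on the rod's axis, chest (-60, 91, 145). It stands 34 mm above the deck.
- jar: Bystander: glass jar, 60 mm wide, 75 mm high, standing on the deck behind the keeper. Origin at its underside.
- hammer: Bystander: hammer lying on the bench beside the chest's lid end.
- rings: Bystander: stack of three pale wooden rings, 110 mm wide, 54 mm high, on the bench beyond the chest's deck end.
- offcut: Bystander: wooden block 110 x 45 x 45 mm on the bench beyond the chest's deck end.

How it is judged:
By the outcome, as a careful person would: the job done as asked, in the order asked, and still so for the second after the job is handed in, with the robot touching nothing.
It also fails if it takes over 56 s, if anything falls off the work surface, if the arm or the gripper's body presses on something with over 40 N, if the wrist force passes 120 N, or if a joint passes its speed limit or range.

ROBOT

A 6-joint arm with a two-finger parallel gripper is mounted at the origin on the work surface. World frame = base frame: x ahead of the robot, y to its left, z up, the work surface at z = 0. Lengths are in m, angles in rad, forces in N, time in s.
With the tool pointing down it reaches from about 0.3 to 0.875 m from the base axis. Payload 6.4 kg.
Tool frame: the origin (TCP) lies at the very end of the fingers, on their centre line; the grasp point (between the pads) lies 19 mm behind it; z points along the fingers, y is the direction in which the jaws open and shut (so a half turn about z gives the same grasp; the last joint's range is limited). The gripper opens to 85 mm and grips with 20 to 120 N. Pads are 22 mm wide; open, the fingers measure 114 mm over their backs; the gripper's body (76 mm by 85 mm) begins 54 mm behind the grasp point. The pads swing forward as they close: fully open they stand 13 mm farther back than shut.
Start: joints at [-1.555, 0.181, 1.607, -0, 1.354, -0.206], TCP at [0.127, -0.561, 0.231] pointing down, gripper open.
Joint ranges: [-2.99, 2.99], [-0.89, 2.07], [0.3, 2.58], [-1.14, 4.28], [0, 2.63], [-3.12, 3.12]. Speed limits (rad/s): [2.57, 2.57, 3.01, 3.14, 3.14, 3.14].

INTERFACE

Orientations are given as a unit quaternion [w, x, y, z].
In Python, from bench import * gives the robot as it stands.
- The arm moves only by the tool arm_command, never from a script. Its argument "motion" is text: rows parted by semicolons, each of 7 numbers parted by spaces: the shift along the tool's x, y, z in units of 0.2 m (1.0 is 0.2 m), then the turn, a rotation vector about the tool's x, y, z in units of 60 degrees (1.0 is 60 degrees), then the opening, from 0 (shut) to 1 (fully open). In form: tx ty tz ax ay az grip; .... A call has 1 to 10 rows; each row shifts and turns the pose as measured when the row begins, along the tool's axes as they then stand; what a row does not reach is not made up. A row lasts 1/12 s, in which the tool goes at most 41.7 mm and 7.16 degrees, less where a joint would pass 70% of its speed; a pose out of reach is approached as far as the arm can. A call with a number of a shift or a turn outside -1 to 1 is refused whole. A call with a gripper value outside its range is refused whole. The fingers move at their own pace and stop on an object; the grip force is fixed at half the most. Time passes only in rows, so rows that do not move let the fingers close. It gives the time, the measured TCP pose, the force and the opening at its end, in the units of the state.
- get_obs(): the state, without advancing time (a new reading comes with each control period).
- camera(name): name is "side" or "top"; returns a dict with "img" (480x640x3 uint8, red, green, blue), "intrinsics" (3x3 intrinsics, pixels), "pose" (4x4, takes a point from camera to world coordinates). Camera axes: x right, y down, z forward; pixel columns grow to the right and rows downward; lengths in m; the calibration is good to about 2 mm. A picture is of the moment at which its call begins. There is no depth.
- hand_in(): hands the job in, once; it reports no verdict.
Trained networks look in the newest picture that a camera, given by its name, has taken for a name from the list of things; names that differ only in an ending like _2 or _b are one class to them, and where a whole thing is asked for, a point or a joint stands for the part that bears it (a point fixed in the world has none). Each returns a list of dicts, best first, with "conf" (0 to 1); they miss things now and then, are a little off and sometimes report something else, mostly with a low value. They report only what shows in the picture. A call takes as long as a camera call.
- search_frame(camera, target): "box" ([left, top, right, bottom] in pixels, round what is visible of it).
The state is a dict: "time_s": time; "q": joint angles; "dq": joint speeds; "joint_efforts": joint torques, N m; "eef_pos": TCP position; "eef_rot": TCP orientation; "wrist_force": force on the tool from outside, world axes, zero at the start; "torque": the same for the moment, N m; "opening": opening from 0.0 (shut) to 1.0 (fully open).
Only numpy, scipy, OpenCV 4.12 (cv2) and the standard library are available. Lean on these libraries where they do the work, as an engineer would, in place of code of your own. Each camera call takes 0.05 s, during which the arm holds its last target.

## Working session

There is one attempt and no reset: what is moved stays moved. The work goes in short steps, Python scripts to look and compute and a tool call to move; the robot and the scene stay as the last step left them, time stands still between calls to the robot, and variables do not carry over. Pictures are saved under pics/ and viewed, and the job is handed in when it is done.

Besides the shell and the picture viewer there is one more tool, called after "Call:" as name(argument=value, ...) on one line, values as JSON. arm_command: Moves the arm, as the interface text tells. Shifts and turns lie within -1 to 1; 1 stands for 0.2 m of shift or 60 degrees of turn. Its arguments: {"type":"object","properties":{"motion":{"type":"string"}},"required":["motion"]}

```bash
mkdir -p pics; ls; python3 - <<'E'
from bench import *
import cv2,numpy as np
print(get_obs())
for n in ["side","top"]:
    c=camera(n); cv2.imwrite(f"pics/{n}0.png",c["img"][:,:,::-1])
    print(n,c["intrinsics"],c["pose"])
    for t in ["chest","lid","lid_front","bolt","handle","knob","notch","keeper","jar"]:
        print(t,[(np.round(d["box"]),round(d["conf"],2)) for d in search_frame(n,t)[:2]])
print(get_obs()["time_s"])
E
```

```text
pics
{'time_s': 0.0, 'q': array([-1.55530501e+00,  1.81521251e-01,  1.60798068e+00,  1.73221115e-05,
        1.35381997e+00, -2.06296290e-01]), 'dq': array([-6.10067983e-05,  1.44933442e-05,  9.13563467e-04, -1.29066676e-03,
        4.88826821e-04, -6.02129076e-05]), 'joint_efforts': array([-2.40265044e-04, -4.44875407e+01, -3.51336086e+01, -1.61627950e-04,
        9.09536815e-03, -1.95180252e-05]), 'eef_pos': array([ 0.12650088, -0.56035624,  0.2304085 ]), 'eef_rot': array([-8.59882794e-04,  9.93857416e-01,  1.10664757e-01,  9.07797430e-05]), 'wrist_force': array([ 0.42706411,  0.01436163, -0.47365592]), 'torque': array([ 0.01871199,  0.03579941, -0.01111458]), 'opening': 0.999571636526944}
side [[508.02627109   0.         328.22755673]
 [  0.         508.02627109 239.39965542]
 [  0.           0.           1.        ]] [[ 0.9037782  -0.34124113  0.25833979  0.37910821]
 [-0.4279902  -0.71624383  0.55119794 -0.52156226]
 [-0.00305713 -0.60872758 -0.79337342  0.8580776 ]
 [ 0.          0.          0.          1.        ]]
chest [(array([272., 165., 485., 411.]), 0.87)]
lid [(array([3
[... 468 characters left out ...]
          0.           1.        ]] [[ 1.23299930e-02 -9.90339785e-01  1.38112566e-01  4.73652261e-01]
 [-9.99909652e-01 -1.29511179e-02 -3.59944271e-03 -7.78826109e-04]
 [ 5.35338345e-03 -1.38055707e-01 -9.90409997e-01  1.13947160e+00]
 [ 0.00000000e+00  0.00000000e+00  0.00000000e+00  1.00000000e+00]]
chest [(array([260., 158., 477., 295.]), 0.7)]
lid [(array([330., 159., 481., 239.]), 0.89)]
lid_front [(array([329., 160., 479., 238.]), 0.61)]
bolt [(array([347., 160., 420., 201.]), 0.61)]
handle [(array([370., 166., 384., 187.]), 0.55)]
knob [(array([372., 160., 386., 190.]), 0.48)]
notch [(array([330., 162., 481., 240.]), 0.96)]
keeper []
jar [(array([283., 162., 311., 196.]), 0.63)]
1.0
```

View pics/side0.png

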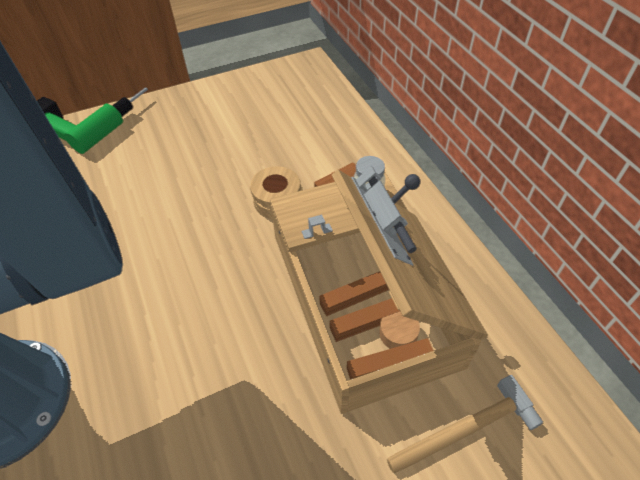

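View pics/top0.png

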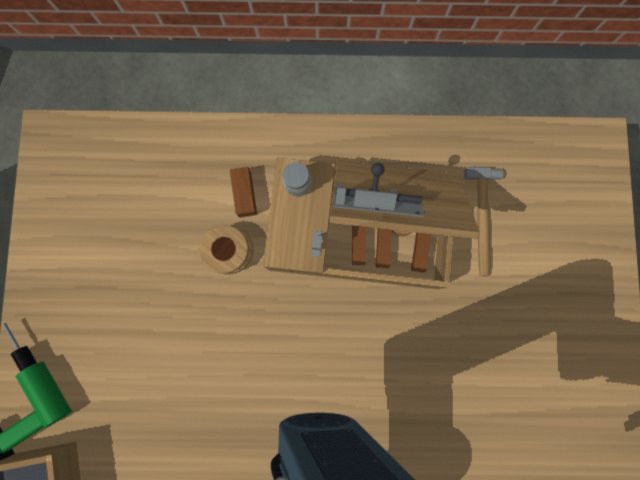

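The chest faces the robot, with its deck toward world +y (left in the top view) and a small yaw. The lid stands open, with the knob at about (412,181) in side and (377,170) in top. I'll zoom in to get the corners.

```bash
python3 - <<'E'
import cv2
a=cv2.imread("pics/side0.png")[150:430,255:505]; cv2.imwrite("pics/s0z.png",cv2.resize(a,None,fx=2.14,fy=2.14,interpolation=cv2.INTER_CUBIC))
a=cv2.imread("pics/top0.png")[145:305,250:510]; cv2.imwrite("pics/t0z.png",cv2.resize(a,None,fx=3,fy=3,interpolation=cv2.INTER_CUBIC))
E
```

```text
(no output)
```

View pics/s0z.png

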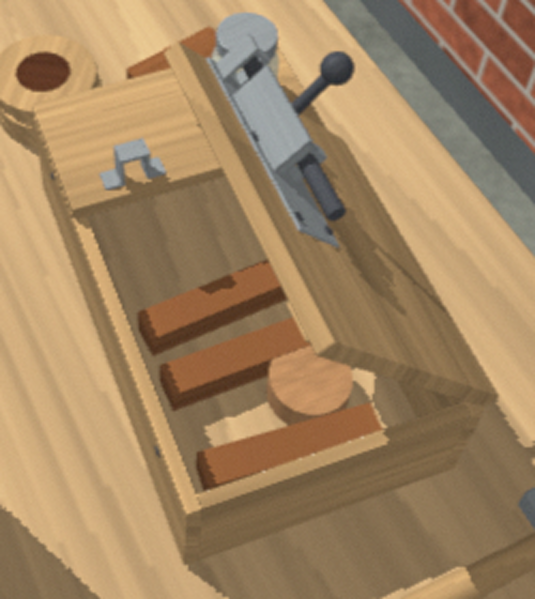

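View pics/t0z.png

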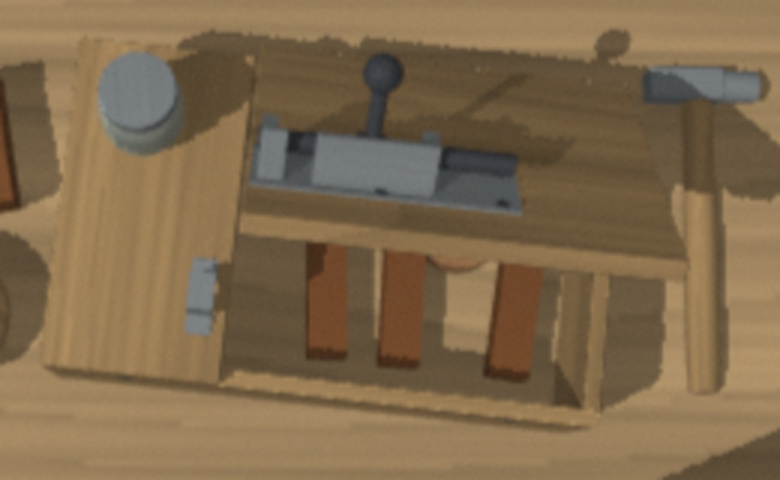

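```bash
cat > h.py <<'E'
import numpy as np
from scipy.optimize import least_squares
from scipy.spatial.transform import Rotation as R
K={'side':(508.03,328.23,239.4),'top':(481.36,325.33,239.16)}
P={'side':np.array([[ 0.9037782,-0.34124113,0.25833979,0.37910821],[-0.4279902,-0.71624383,0.55119794,-0.52156226],[-0.00305713,-0.60872758,-0.79337342,0.8580776]]),
'top':np.array([[1.2329993e-02,-9.90339785e-01,1.38112566e-01,4.73652261e-01],[-9.99909652e-01,-1.29511179e-02,-3.59944271e-03,-7.78826109e-04],[5.35338345e-03,-1.38055707e-01,-9.90409997e-01,1.13947160e+00]])}
def proj(c,p):
    p=(np.asarray(p)-P[c][:,3])@P[c][:,:3]; f,u,v=K[c]; return np.array([f*p[0]/p[2]+u,f*p[1]/p[2]+v])
def lidpt(p,a): # chest mm lid-shut coords -> chest mm at angle a
    dx,dz=p[0]-120,p[2]-110
    return np.array([120+dx*np.cos(a)+dz*np.sin(a),p[1],110-dx*np.sin(a)+dz*np.cos(a)])
def world(p,x): # x=[cx,cy,yaw,lid]
    c,s=np.cos(x[2]),np.sin(x[2]); p=np.asarray(p)/1000
    return np.array([x[0]+c*p[0]-s*p[1],x[1]+s*p[0]+c*p[1],p[2]+(x[4] if len(x)>4 else 0)])
E
cat > fit.py <<'E'
from h import *
T=lambda u,v:(u/3+250,v/3+145)
S=lambda u,v:(u/2.14+255,v/2.14+150)
ob=[('top',(-120,200,125),0,T(45,367)),('top',(120,200,125),0,T(80,40)),('top',(-120,72,125),0,T(220,383)),('top',(-120,-200,110),0,T(600,412)),
('top',(-118,69,125),1,T(242,213)),('top',(-118,-199,125),1,T(687,262)),('top',(-60,-18,200),1,T(383,74)),
('side',(-120,200,125),0,S(40,118)),('side',(-120,72,125),0,S(75,212)),('side',(-118,-199,125),1,S(332,350)),('side',(-118,69,125),1,S(182,42)),('side',(-60,-18,200),1,S(337,69)),
('side',(-60,91,159),0,S(132,147)),('top',(-60,91,159),0,T(202,297))]
def res(x):
    r=[]
    for c,p,l,o in ob: r.append(proj(c,world(lidpt(p,x[3]) if l else p,x))-o)
    return np.array(r)
for n in (4,5):
    s=least_squares(lambda x:res(x).ravel(),[0.55,0,0,1,0][:n],loss='soft_l1')
    print(s.x.round(4))
for o,r in zip(ob,res(s.x)): print(o[0],o[1],r.round(1))
E
python3 fit.py
```

```text
[ 0.6586 -0.0831 -0.0827  0.8065]
[ 0.6586 -0.0831 -0.0835  0.8084 -0.001 ]
top (-120, 200, 125) [-1.9 -1.1]
top (120, 200, 125) [-1.1 -1.4]
top (-120, 72, 125) [ 0.1 -0.6]
top (-120, -200, 110) [0.2 2.5]
top (-118, 69, 125) [-0.8  1.6]
top (-118, -199, 125) [ 0.3 -0.4]
top (-60, -18, 200) [5.5 0.1]
side (-120, 200, 125) [-5.  -5.7]
side (-120, 72, 125) [-1.1  0.1]
side (-118, -199, 125) [ 1.2 -1. ]
side (-118, 69, 125) [-4.7  1.9]
side (-60, -18, 200) [2.8 7.4]
side (-60, 91, 159) [-0.2  1.7]
top (-60, 91, 159) [-0.3 -3. ]
```

```bash
cat >> fit.py <<'E'
print()
ob2=[o for o in ob if not(o[0]=='side' and o[1] in((-120,200,125),(-118,69,125)))]
def res(x):
    r=[]
    for c,p,l,o in ob2:
        p=np.array(p,float)
        if p[2]==200: p[1]+=x[4]
        r.append(proj(c,world(lidpt(p,x[3]) if l else p,x[:4]))-o)
    return np.array(r)
s=least_squares(lambda x:res(x).ravel(),[0.65,-.08,-.08,.8,0],loss='soft_l1')
x=s.x;print(x.round(4))
for o,r in zip(ob2,res(x)): print(o[0],o[1],r.round(1))
for a in [x[3],.6,.4,.2,0]: print(a, world(lidpt((-100,-150,125),a),x[:4]).round(3),world(lidpt((-100,-110,125),a),x[:4]).round(3))
for p in [(-60,-18+x[4],200),(-60,37,200),(-60,-18,156),(-76,37,145)]: print(p,world(p,x[:4]))
E
python3 fit.py|sed -n '/^$/,$p'
```

```text
[ 0.658  -0.0839 -0.0855  0.809  11.7675]
top (-120, 200, 125) [-1.7 -1. ]
top (120, 200, 125) [-0.6 -1.4]
top (-120, 72, 125) [ 0.4 -0.4]
top (-120, -200, 110) [0.5 2.9]
top (-118, 69, 125) [-0.4  1.7]
top (-118, -199, 125) [ 0.9 -0. ]
top (-60, -18, 200) [-0.5 -0.4]
side (-120, 72, 125) [-1.2  0.1]
side (-118, -199, 125) [ 1.  -0.7]
side (-60, -18, 200) [-0.6  2.1]
side (-60, 91, 159) [-0.3  1.7]
top (-60, 91, 159) [ 0.1 -2.8]
0.8089551514625661 [ 0.624 -0.232  0.28 ] [ 0.628 -0.192  0.28 ]
0.6 [ 0.592 -0.229  0.247] [ 0.596 -0.189  0.247]
0.4 [ 0.569 -0.227  0.209] [ 0.572 -0.187  0.209]
0.2 [ 0.553 -0.225  0.168] [ 0.556 -0.186  0.168]
0 [ 0.546 -0.225  0.125] [ 0.549 -0.185  0.125]
(-60, np.float64(-6.232473945578246), 200) [ 0.59767901 -0.08496252  0.2       ]
(-60, 37, 200) [ 0.60137055 -0.04188794  0.2       ]
(-60, -18, 156) [ 0.5966742  -0.09668707  0.156     ]
(-76, 37, 145) [ 0.58542899 -0.04052173  0.145     ]
```

Fit: chest centre at about (0.658, -0.084), yaw -0.085, lid 0.81 rad, bolt travel about 12 mm. First I'll shut the fingers, raise the tool and align it with the chest.

Call:
arm_command(motion="0 0 -0.15 0 0 0.1 0; 0 0 -0.15 0 0 0.1 0; 0 0 -0.15 0 0 0.1 0; 0 0 -0.05 0 0 0 0")

```text
time_s: 1.33
eef_pos: [0.1264, -0.5582, 0.3296]
eef_rot: [-0.005, 0.999, -0.053, -0.0]
wrist_force: [-0.2, 0.7, 1.0]
opening: 0.452
```

Call:
arm_command(motion="0.16 -0.125 0 0 0 0 0; 0.16 -0.125 0 0 0 0 0; 0.16 -0.125 0 0 0 0 0; 0.16 -0.125 0 0 0 0 0; 0.16 -0.125 0 0 0 0 0; 0.16 -0.125 0 0 0 0 0; 0.16 -0.125 0 0 0 0 0; 0.16 -0.125 0 0 0 0 0; 0.16 -0.125 0 0 0 0 0; 0.16 -0.125 0 0 0 0 0")

```text
time_s: 2.17
eef_pos: [0.4732, -0.3419, 0.331]
eef_rot: [-0.001, 0.999, -0.051, -0.001]
wrist_force: [0.2, -1.0, 0.1]
opening: -0.0
```

Call:
arm_command(motion="0.13 -0.105 0 0 0 0 0; 0.13 -0.105 0 0 0 0 0; 0.13 -0.105 0 0 0 0 0; 0.13 -0.105 0 0 0 0 0; 0.13 -0.105 0 0 0 0 0; 0.13 -0.105 0 0 0 0 0; 0.03 -0.03 0 0 0 0 0")

```text
time_s: 2.75
eef_pos: [0.6585, -0.2125, 0.3255]
eef_rot: [-0.002, 0.999, -0.04, -0.002]
wrist_force: [0.1, 0.2, 0.4]
opening: -0.004
```

```bash
python3 - <<'E'
from bench import *
import cv2,numpy as np
print(get_obs()["eef_pos"])
a=camera("side")["img"][:,:,::-1];b=camera("top")["img"][:,:,::-1]
a=cv2.resize(a[100:420,255:555],None,fx=1.3,fy=1.3); b=cv2.resize(b[100:420,230:530],None,fx=1.3,fy=1.3)
cv2.imwrite("pics/c1.png",np.hstack([a,b]))
E
```

```text
[ 0.65851017 -0.21253251  0.32546523]
```

View pics/c1.png

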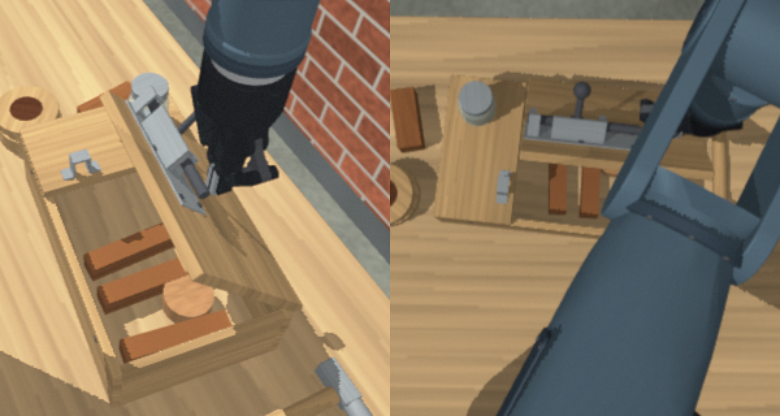

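The finger is over the lid but overshot in x and sits close to the rod's end. I'll correct the position, then go down to contact.

Call:
arm_command(motion="-0.11 0.12 0 0 0 -0.01 0; 0 0 0.04 0 0 0 0; 0 0 0.04 0 0 0 0; 0 0 0.04 0 0 0 0; 0 0 0.03 0 0 0 0")

```text
time_s: 3.27
eef_pos: [0.628, -0.2414, 0.2942]
eef_rot: [-0.0, 0.999, -0.035, -0.003]
wrist_force: [0.1, 0.3, 0.1]
opening: -0.0
```

Call:
arm_command(motion="0.03 0 0 0 0 0 0; 0 0 0.03 0 0 0 0; -0.02 0 0.03 0 0 0 0; -0.03 0 0.03 0 0 0 0")

```text
time_s: 3.6
eef_pos: [0.6249, -0.242, 0.2752]
eef_rot: [-0.0, 0.999, -0.035, -0.002]
wrist_force: [0.9, 0.3, 6.1]
opening: -0.0
```

Call:
arm_command(motion="-0.035 0 0.035 0 0 0 0; -0.035 0 0.035 0 0 0 0; -0.033 0 0.038 0 0 0 0; -0.033 0 0.038 0 0 0 0; -0.03 0 0.04 0 0 0 0; -0.03 0 0.04 0 0 0 0")

```text
time_s: 4.1
eef_pos: [0.5886, -0.2385, 0.2342]
eef_rot: [0.003, 0.999, -0.033, 0.007]
wrist_force: [2.7, 0.6, 1.9]
opening: -0.0
```

Call:
arm_command(motion="-0.02 0 0.042 0 0 0 0; -0.02 0 0.042 0 0 0 0; -0.018 0 0.044 0 0 0 0; -0.018 0 0.044 0 0 0 0; -0.016 0 0.044 0 0 0 0; -0.014 0 0.044 0 0 0 0")

```text
time_s: 4.6
eef_pos: [0.5661, -0.237, 0.1799]
eef_rot: [0.004, 0.999, -0.032, 0.008]
wrist_force: [-1.6, 1.3, 2.7]
opening: -0.002
```

Call:
arm_command(motion="-0.01 0 0.035 0 0 0 0; -0.01 0 0.035 0 0 0 0; -0.008 0 0.035 0 0 0 0; -0.006 0 0.03 0 0 0 0; -0.005 0 0.03 0 0 0 0; -0.003 0 0.025 0 0 0 0")

```text
time_s: 5.1
eef_pos: [0.5558, -0.2359, 0.1346]
eef_rot: [0.003, 0.999, -0.032, 0.006]
wrist_force: [-0.3, 0.9, 2.6]
opening: -0.002
```

Call:
arm_command(motion="0 0 0.015 0 0 0 0; 0 0 0.015 0 0 0 0; 0 0 0.015 0 0 0 0; 0 0 0.015 0 0 0 0")

```text
time_s: 5.43
eef_pos: [0.5551, -0.236, 0.1245]
eef_rot: [0.002, 0.999, -0.032, 0.004]
wrist_force: [-16.7, 9.4, 40.3]
opening: -0.0
```

Fully shut against the stop. I'll lift clear and look.

Call:
arm_command(motion="0 0 -0.04 0 0 0 0; 0 0 -0.15 0 0 0 0; 0 0 -0.2 0 0 0 0.3; -0.1 0.1 -0.2 0 0 0 0.5; -0.15 0.15 -0.1 0 0 0 0.5; -0.15 0.15 0 0 0 0 0.5; -0.15 0.15 0 0 0 0 0.5")

```text
time_s: 6.02
eef_pos: [0.4458, -0.3317, 0.2618]
eef_rot: [0.003, 1.0, -0.025, 0.006]
wrist_force: [0.3, -0.7, 0.3]
opening: 0.502
```

```bash
python3 - <<'E'
from bench import *
import cv2,numpy as np
print(get_obs()["eef_pos"])
a=camera("side")["img"][:,:,::-1];b=camera("top")["img"][:,:,::-1]
cv2.imwrite("pics/side2.png",a);cv2.imwrite("pics/top2.png",b)
for n in("side","top"):
  for t in("knob","keeper","notch","handle"): print(n,t,[(d["box"],round(d["conf"],2)) for d in search_frame(n,t)[:2]])
cv2.imwrite("pics/s2z.png",cv2.resize(a[150:360,255:490],None,fx=2.8,fy=2.8,interpolation=cv2.INTER_CUBIC))
cv2.imwrite("pics/t2z.png",cv2.resize(b[145:305,250:510],None,fx=3,fy=3,interpolation=cv2.INTER_CUBIC))
E
```

```text
[ 0.44578686 -0.33171933  0.26178323]
side knob []
side keeper [([336.6, 176.8, 480.2, 411.7], 0.98)]
side notch [([343.4, 217.5, 484.8, 387.7], 0.95)]
side handle []
top knob [([358.8, 238.4, 374.7, 254.6], 0.48)]
top keeper [([262.9, 156.8, 456.5, 290.0], 0.65)]
top notch [([324.7, 165.8, 459.7, 287.1], 0.67), ([263.4, 158.0, 456.3, 292.3], 0.42)]
top handle [([358.7, 242.3, 372.4, 250.6], 0.69), ([283.7, 164.2, 312.0, 197.2], 0.32)]
```

View pics/s2z.png

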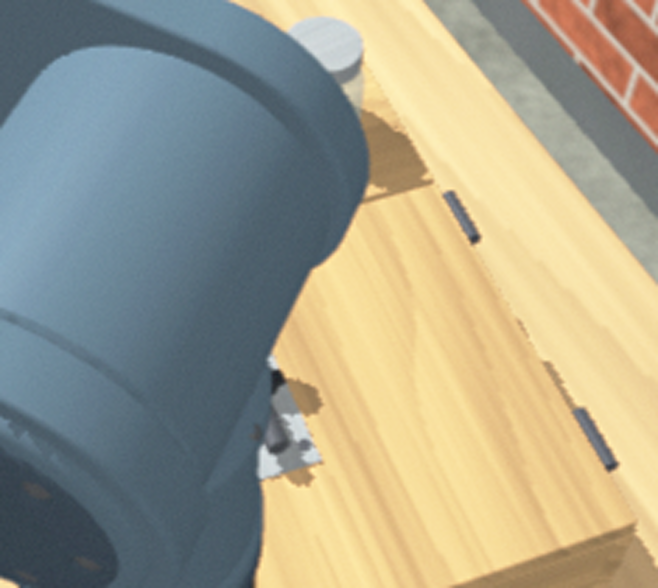

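View pics/t2z.png

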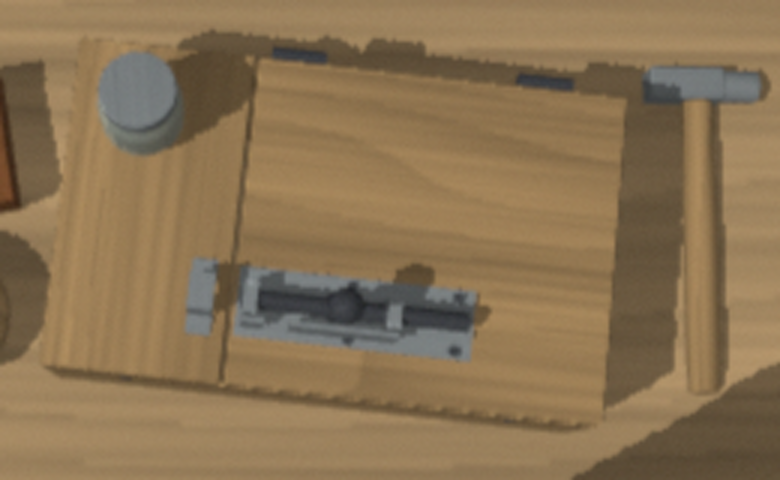

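```bash
cat > fit2.py <<'E'
from h import *
T=lambda u,v:(u/3+250,v/3+145)
S=lambda u,v:(u/2.14+255,v/2.14+150)
ob=[('top',(-120,200,125),T(45,367)),('top',(120,200,125),T(80,40)),('top',(-120,72,125),T(224,383)),('top',(-118,-199,125),T(604,420)),('top',(120,-199,125),T(626,97)),
('top',(-60,-98+11.8,145),T(475,318)),('top',(-60,-43,156),T(396,316)),('top',(-60,91,159),T(202,297)),
('side',(-120,72,125),S(75,212)),('side',(-60,91,159),S(132,147))]
def res(x): return np.array([proj(c,world(p,x))-o for c,p,o in ob])
s=least_squares(lambda x:res(x).ravel(),[0.65,-.08,-.08],loss='soft_l1');x=s.x
print(x.round(4))
for o,r in zip(ob,res(x)): print(o[0],o[1],r.round(1))
kn=T(346,305)
s=least_squares(lambda k:proj('top',world((k[0],k[1],200),x))-kn,[-60,0]); print('knob chest at z200',s.x,world((s.x[0],s.x[1],200),x))
for p in [(-60,37,200),(-115,37,145)]: print(p,world(p,x).round(4))
E
python3 fit2.py
```

```text
[ 0.656  -0.0847 -0.0887]
top (-120, 200, 125) [-1.4 -0.3]
top (120, 200, 125) [-0.  -0.8]
top (-120, 72, 125) [-0.7  0.5]
top (-118, -199, 125) [0.9 0.2]
top (120, -199, 125) [ 0.6 -1.6]
top (-60, -86.2, 145) [-5.8  0.5]
top (-60, -43, 156) [ 0.5 -1.6]
top (-60, 91, 159) [ 0.4 -2. ]
side (-120, 72, 125) [-2.   0.7]
side (-60, 91, 159) [-1.   2.3]
knob chest at z200 [-65.06764216  -4.10658852] [ 0.59078171 -0.08306629  0.2       ]
(-60, 37, 200) [ 0.5995 -0.0426  0.2   ]
(-115, 37, 145) [ 0.5447 -0.0377  0.145 ]
```

The lid is shut and flush. The handle is upright, with the knob at about (365,247) in top, which is roughly world (0.592, -0.083, 0.20). I'll go above it with the fingers half open.

Call:
arm_command(motion="0.08 -0.15 0 0 0 0.035 0.6; 0.08 -0.15 0 0 0 0 0.6; 0.08 -0.15 0 0 0 0 0.6; 0.08 -0.15 0 0 0 0 0.6; 0.08 -0.15 0 0 0 0 0.6; 0.08 -0.15 0 0 0 0 0.6; 0.08 -0.15 0 0 0 0 0.6; 0 0 0 0 0 0 0.6")

```text
time_s: 7.18
eef_pos: [0.5831, -0.1166, 0.2578]
eef_rot: [0.001, 0.999, -0.043, 0.004]
wrist_force: [-0.2, -0.3, 0.8]
opening: 0.602
```

Call:
arm_command(motion="0.02 -0.1 0 0 0 0 0.6; 0.01 -0.07 0 0 0 0 0.6; 0 0 0 0 0 0 0.6")

```text
time_s: 7.43
eef_pos: [0.5935, -0.0772, 0.2565]
eef_rot: [0.001, 0.999, -0.039, 0.003]
wrist_force: [-0.8, 0.8, 0.2]
opening: 0.601
```

```bash
python3 - <<'E'
from bench import *
import cv2,numpy as np
print(get_obs()["eef_pos"])
a=camera("side")["img"][:,:,::-1];b=camera("top")["img"][:,:,::-1]
a=cv2.resize(a[130:380,255:505],None,fx=1.6,fy=1.6); b=cv2.resize(b[120:370,240:490],None,fx=1.6,fy=1.6)
cv2.imwrite("pics/c3.png",np.hstack([a,b]))
E
```

```text
[ 0.59352256 -0.07720919  0.2564809 ]
```

View pics/c3.png

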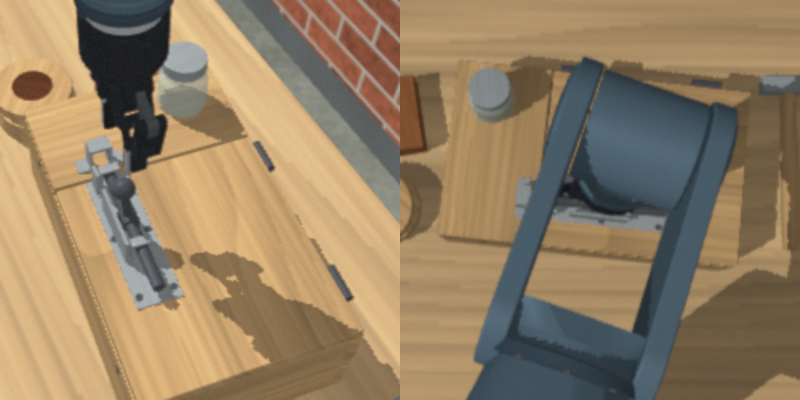

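```bash
python3 - <<'E'
from h import *
s=least_squares(lambda p:np.r_[proj('top',p)-(365.3,246.7),proj('side',p)-(331.2,247.5)],[.6,-.08,.2]);print(s.x,s.fun)
E
```

```text
[ 0.59018011 -0.08274331  0.20210667] [-0.03732928  0.13715885  0.11322877 -0.0271999 ]
```

Triangulated knob: (0.590, -0.083, 0.202), residual under 0.2 px. I'll descend around it and close.

Call:
arm_command(motion="-0.017 0.03 0.08 0 0 0 0.6; 0 0 0.1 0 0 0 0.6; 0 0 0.1 0 0 0 0.6; 0 0 0.04 0 0 0 0.6; 0 0 0 0 0 0 0.6")

```text
time_s: 7.95
eef_pos: [0.5898, -0.0905, 0.1922]
eef_rot: [0.003, 0.999, -0.04, 0.005]
wrist_force: [-0.7, -1.1, 0.2]
opening: 0.599
```

Call:
arm_command(motion="0 -0.035 0 0 0 0 0.6; 0 0 0.005 0 0 0 0.45; 0 0 0 0 0 0 0.3; 0 0 0 0 0 0 0.2; 0 0 0 0 0 0 0.1; 0 0 0 0 0 0 0.1")

```text
time_s: 8.45
eef_pos: [0.5908, -0.0845, 0.1934]
eef_rot: [0.004, 0.999, -0.041, 0.006]
wrist_force: [0.6, -0.2, -5.0]
opening: 0.234
```

Call:
arm_command(motion="0 -0.02 0 0 0 0 0.1; 0 -0.03 0 0 0 0 0.1; 0 -0.03 0 0 0 0 0.1; 0 -0.03 0 0 0 0 0.1")

```text
time_s: 8.78
eef_pos: [0.5928, -0.0639, 0.1933]
eef_rot: [0.005, 0.999, -0.042, 0.006]
wrist_force: [0.8, -2.6, -4.5]
opening: 0.236
```

Call:
arm_command(motion="0 -0.03 0 0 0 0 0.1; 0 -0.03 0 0 0 0 0.1; 0 -0.025 0 0 0 0 0.1; 0 -0.02 0 0 0 0 0.1; 0 -0.02 0 0 0 0 0.1")

```text
time_s: 9.2
eef_pos: [0.5955, -0.0378, 0.1934]
eef_rot: [0.008, 0.999, -0.041, 0.006]
wrist_force: [-1.0, -24.4, -5.8]
opening: 0.234
```

Call:
arm_command(motion="0 -0.01 0 0 0 0 0.1; 0 0 0 0 0 0 0.1")

```text
time_s: 9.37
eef_pos: [0.5953, -0.0391, 0.1933]
eef_rot: [0.012, 0.999, -0.041, 0.006]
wrist_force: [1.1, -1.0, -2.8]
opening: 0.235
```

```bash
python3 - <<'E'
from bench import *
import cv2,numpy as np
o=get_obs();print(o["eef_pos"],o["wrist_force"])
a=camera("side")["img"][:,:,::-1];b=camera("top")["img"][:,:,::-1]
cv2.imwrite("pics/c4.png",cv2.resize(a[170:330,255:425],None,fx=3.5,fy=3.5,interpolation=cv2.INTER_CUBIC))
E
```

```text
[ 0.59528331 -0.03907427  0.19328818] [ 1.08244324 -0.98000332 -2.81126127]
```

View pics/c4.png

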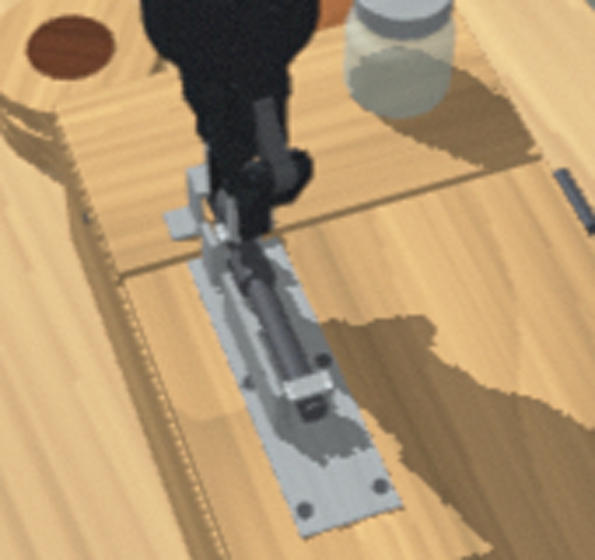

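The bolt is at its stop: the force peaked at 24 N there, and the rod's rear end is now just behind its strap. Next I'll turn the handle along its arc.

Call:
arm_command(motion="-0.027 0 0.002 0 0 0 0.1; -0.027 0 0.004 0 0 0 0.1; -0.027 0 0.007 0 0 0 0.1; -0.026 0 0.01 0 0 0 0.1; -0.025 0 0.012 0 0 0 0.1")

```text
time_s: 9.88
eef_pos: [0.5764, -0.037, 0.1901]
eef_rot: [0.012, 0.999, -0.042, 0.016]
wrist_force: [-2.8, -1.2, 19.7]
opening: 0.157
```

```bash
python3 - <<'E'
from bench import *
import cv2,numpy as np
o=get_obs();print(o["eef_pos"],o["wrist_force"],o["torque"])
a=camera("side")["img"][:,:,::-1];b=camera("top")["img"][:,:,::-1]
cv2.imwrite("pics/c5.png",cv2.resize(a[170:330,255:425],None,fx=3.5,fy=3.5,interpolation=cv2.INTER_CUBIC))
E
```

```text
[ 0.57638287 -0.03700794  0.19013798] [-2.8480783  -1.19556307 19.72495672] [-0.67698128  0.13069691 -0.18520441]
```

View pics/c5.png

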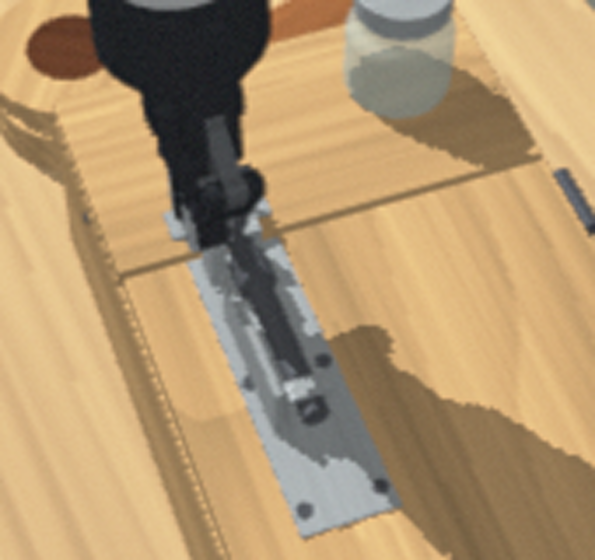

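The pads are riding off the ball (opening fell to 0.157 and 20 N of lift appeared). I'll release, lift and check the handle's angle before pushing it.

Call:
arm_command(motion="0 0 0 0 0 0 0.6; 0 0 0 0 0 0 0.6; 0 0 0 0 0 0 0.6; 0 0 -0.1 0 0 0 0.6; 0 0 -0.2 0 0 0 0.5; 0.15 0 -0.1 0 0 0 0.2; 0.15 0 0 0 0 0 0; 0.1 0 0 0 0 0 0; 0 0 0 0 0 0 0")

```text
time_s: 10.73
eef_pos: [0.6543, -0.0366, 0.2758]
eef_rot: [0.009, 0.999, -0.041, 0.015]
wrist_force: [0.3, 0.2, -0.1]
opening: 0.002
```

```bash
python3 - <<'E'
from bench import *
import cv2,numpy as np
o=get_obs();print(o["eef_pos"],o["wrist_force"],o["torque"])
a=camera("side")["img"][:,:,::-1];b=camera("top")["img"][:,:,::-1]
a=cv2.resize(a[170:330,255:405],None,fx=2.6,fy=2.6,interpolation=cv2.INTER_CUBIC); b=cv2.resize(b[170:330,270:420],None,fx=2.6,fy=2.6,interpolation=cv2.INTER_CUBIC)
cv2.imwrite("pics/c6.png",np.hstack([a,b]))
E
```

```text
[ 0.65433417 -0.03664814  0.2758201 ] [ 0.28197591  0.21812274 -0.10492889] [ 0.03173418  0.05193621 -0.01300062]
```

View pics/c6.png

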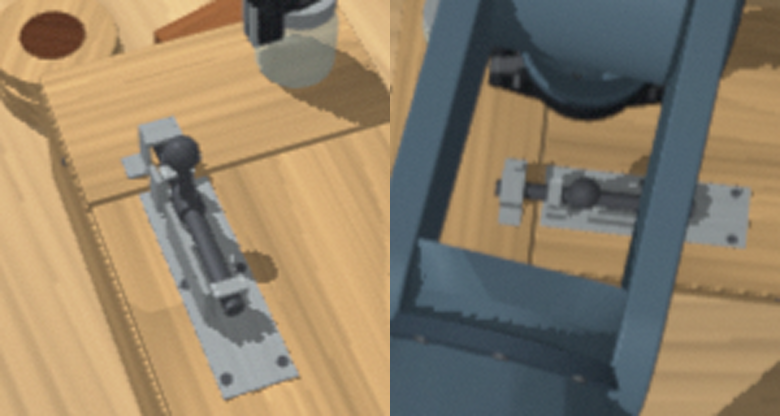

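```bash
python3 - <<'E'
from h import *
s=least_squares(lambda p:np.r_[proj('top',p)-(344.2,244.2),proj('side',p)-(324.2,229.2)],[.6,-.08,.2]);print(s.x,s.fun)
x=[.656,-.0847,-.0887];c,sn=np.cos(x[2]),np.sin(x[2]);d=s.x[:2]-x[:2];print(c*d[0]+sn*d[1],-sn*d[0]+c*d[1])
E
```

```text
[ 0.59605818 -0.04169867  0.19941248] [ 0.11482035 -0.42640921 -0.3618662   0.08658814]
-0.06351538684975605 0.03752241306730215
```

The bolt is home: the rod passes through the keeper and the knob is at chest y of about 37.5. The handle is still upright, so the pads just slid off. I'll push with shut fingers from behind the knob, then press down from above.

Call:
arm_command(motion="-0.1 0 0 0 0 0 0; -0.05 0.03 0.1 0 0 0 0; 0 0 0.15 0 0 0 0; 0 0 0.13 0 0 0 0; 0 0 0 0 0 0 0")

```text
time_s: 11.25
eef_pos: [0.6177, -0.0396, 0.195]
eef_rot: [0.009, 0.999, -0.04, 0.012]
wrist_force: [1.3, 0.3, -2.1]
opening: 0.0
```

Call:
arm_command(motion="-0.03 0 0.006 0 0 0 0; -0.03 0 0.008 0 0 0 0; -0.03 0 0.01 0 0 0 0; -0.03 0 0.012 0 0 0 0; -0.03 0 0.015 0 0 0 0; -0.03 0 0.018 0 0 0 0")

```text
time_s: 11.75
eef_pos: [0.5801, -0.0361, 0.1832]
eef_rot: [0.008, 0.999, -0.04, 0.014]
wrist_force: [1.7, 0.2, -0.6]
opening: 0.002
```

Call:
arm_command(motion="-0.025 0 0.022 0 0 0 0; -0.022 0 0.025 0 0 0 0; 0 0 0 0 0 0 0")

```text
time_s: 12.0
eef_pos: [0.5688, -0.0351, 0.1729]
eef_rot: [0.008, 0.999, -0.04, 0.014]
wrist_force: [-0.6, 0.7, -0.9]
opening: 0.002
```

```bash
python3 - <<'E'
from bench import *
import cv2,numpy as np
o=get_obs();print(o["eef_pos"],o["wrist_force"],o["torque"])
a=camera("side")["img"][:,:,::-1]
cv2.imwrite("pics/c7.png",cv2.resize(a[170:330,255:405],None,fx=3.5,fy=3.5,interpolation=cv2.INTER_CUBIC))
E
```

```text
[ 0.56884378 -0.03514514  0.1729326 ] [-0.55560666  0.66404512 -0.93212872] [-0.00849392 -0.03238042  0.00429558]
```

View pics/c7.png

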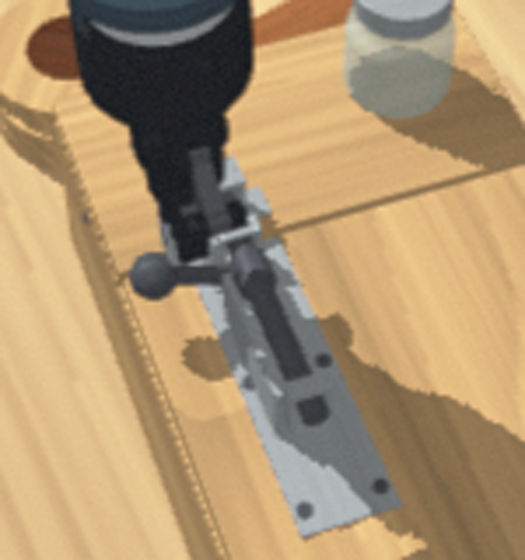

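```bash
python3 - <<'E'
from h import *
x=[.656,-.0847,-.0887]
for t in np.arange(.7,1.6,.1):
    p=world((-62-55*np.sin(t),37.5,145+55*np.cos(t)),x);print(round(t,2),proj('side',p).round(1),p.round(3))
E
```

```text
0.7 [304.8 239.5] [ 0.562 -0.039  0.187]
0.8 [302.6 241.5] [ 0.558 -0.038  0.183]
0.9 [300.6 243.6] [ 0.555 -0.038  0.179]
1.0 [298.9 245.7] [ 0.551 -0.038  0.175]
1.1 [297.5 247.9] [ 0.549 -0.038  0.17 ]
1.2 [296.4 250. ] [ 0.547 -0.037  0.165]
1.3 [295.6 252.1] [ 0.545 -0.037  0.16 ]
1.4 [295.1 254.2] [ 0.544 -0.037  0.154]
1.5 [294.9 256.1] [ 0.543 -0.037  0.149]
```

The handle is at about 1.1 rad and entering the notch. I'll move over the knob and press it down.

Call:
arm_command(motion="0.01 0.01 -0.1 0 0 0 0; 0 0 -0.1 0 0 0 0; -0.08 0 0 0 0 0 0; -0.06 0 0 0 0 0 0; 0 0 0 0 0 0 0")

```text
time_s: 12.47
eef_pos: [0.5401, -0.0348, 0.2132]
eef_rot: [0.008, 0.999, -0.04, 0.012]
wrist_force: [-0.3, -0.0, 0.4]
opening: 0.005
```

Call:
arm_command(motion="0.01 0.01 0.1 0 0 0 0; 0 0 0.04 0 0 0 0; 0 0 0.03 0 0 0 0; 0 0 0.03 0 0 0 0; 0 0 0.03 0 0 0 0; 0 0 0.03 0 0 0 0; 0 0 0.03 0 0 0 0")

```text
time_s: 13.05
eef_pos: [0.5455, -0.0385, 0.1548]
eef_rot: [0.009, 0.999, -0.04, 0.013]
wrist_force: [-9.9, 2.7, 26.2]
opening: 0.001
```

Call:
arm_command(motion="0 0 0.008 0 0 0 0; 0 0 -0.05 0 0 0 0; 0 0 -0.15 0 0 0 0; 0 0 -0.2 0 0 0 0; -0.15 0 -0.15 0 0 0 0; -0.2 0.1 0 0 0 0 0; -0.2 0.2 0 0 0 0 0; -0.2 0.2 0 0 0 0 0; 0 0.2 0 0 0 0 0; 0 0.2 0 0 0 0 0")

```text
time_s: 13.88
eef_pos: [0.3987, -0.1842, 0.2668]
eef_rot: [0.01, 0.999, -0.033, 0.016]
wrist_force: [1.5, -0.7, -0.5]
opening: -0.002
```

Call:
arm_command(motion="0 0.2 0 0 0 0 0; 0 0.2 0 0 0 0 0; 0 0.2 0 0 0 0 0; 0 0.2 0 0 0 0 0; 0 0.2 0 0 0 0 0; 0 0 0 0 0 0 0")

```text
time_s: 14.38
eef_pos: [0.3814, -0.3988, 0.2715]
eef_rot: [0.014, 0.999, -0.036, 0.019]
wrist_force: [-0.7, 1.6, 1.3]
opening: 0.0
```

```bash
python3 - <<'E'
from bench import *
import cv2,numpy as np
o=get_obs();print(o["time_s"],o["eef_pos"],o["wrist_force"])
a=camera("side")["img"][:,:,::-1];b=camera("top")["img"][:,:,::-1]
cv2.imwrite("pics/s8.png",a)
a=cv2.resize(a[170:330,255:405],None,fx=2.6,fy=2.6,interpolation=cv2.INTER_CUBIC); b=cv2.resize(b[150:310,270:420],None,fx=2.6,fy=2.6,interpolation=cv2.INTER_CUBIC)
cv2.imwrite("pics/c8.png",np.hstack([a,b]))
E
```

```text
14.3833 [ 0.38142068 -0.39880193  0.27146004] [-0.72813934  1.56352643  1.34110709]
```

View pics/c8.png

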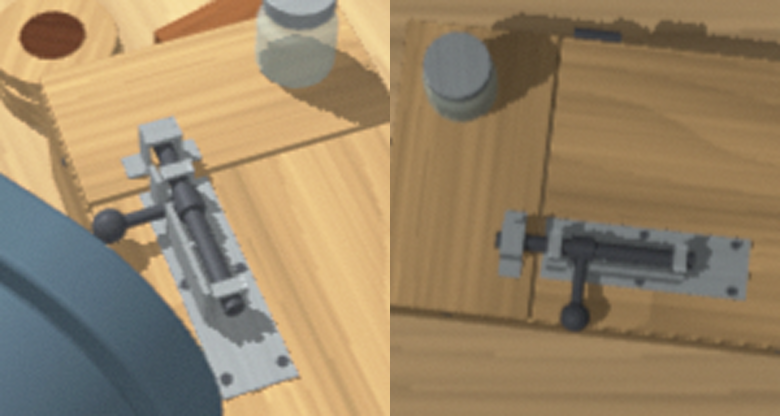

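View pics/s8.png

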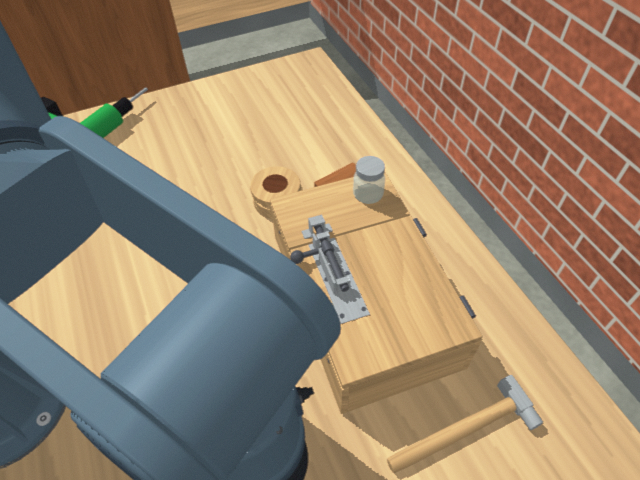

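```bash
python3 - <<'E'
from h import *
s=least_squares(lambda p:np.r_[proj('top',p)-(340.8,271.5),proj('side',p)-(297.3,256.9)],[.6,-.08,.2]);print(s.x,s.fun)
E
```

```text
[ 0.54622744 -0.0374222   0.14493054] [ 0.11039748 -0.4628262  -0.38647682  0.08859162]
```

The knob measures (0.546, -0.037, 0.145): level with the rod's axis and in the notch. Bystanders haven't moved, so I'll hand in.

```bash
python3 - <<'E'
from bench import *
print(get_obs()["wrist_force"]); print(hand_in())
E
```

```text
[ 0.95892444  0.49409019 -0.6654042 ]
the job is handed in; nothing more can be done
None
```

The job is done and handed in at about 14.5 s. The lid is shut, the bolt is home in the keeper and the handle is down in its notch.

- **Lid:** I lowered it with shut fingers along its arc at about 0.1 m/s, slower near the end. The wrist force reached 40 N as it met its stop. The pictures show it flush.
- **Bolt:** I gripped the knob and slid it to its stop, with the handle still upright. The wrist force peaked at about 24 N there. A later check put the knob at chest y of about 37.5 mm, against 37 mm for fully home, with the rod showing through the keeper.
- **Handle:** My first try, turning it while gripping the knob, failed because the pads slid off the ball. I then pushed it over from behind with shut fingers and pressed it down from above to its stop, with about 26 N on the wrist.
- **Last check:** Measured from two views, the knob is at z = 0.145 m, level with the rod, and within about 2 mm of where it should be.
- **Bystanders:** The jar, hammer, rings and offcut look unmoved in the pictures. The arm was clear of everything at hand-in.

The networks often missed the knob or boxed the whole chest when asked for the keeper or notch. I measured those positions from points I picked in the pictures instead, and the fitted model was off by up to about 3 px (one rod-end point by 6 px).

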